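Cross the analyser with the polariser

ROBOT

A 7-joint arm with a two-finger parallel gripper is mounted at the origin on the work surface. World frame = base frame: x ahead of the robot, y to its left, z up, the work surface at z = 0. Lengths are in m, angles in degrees, forces in N, time in s.
With the tool pointing down it reaches from about 0.425 to 0.925 m from the base axis. Payload 6.8 kg.
Tool frame: the origin (TCP) lies on the centre line of the jaws, within the pads' length; the fingertips stand 11 mm ahead of it and the grasp point (between the pads) lies 8 mm behind it; z points along the fingers, y is the direction in which the jaws open and shut (so a half turn about z gives the same grasp; the last joint's range is limited). The gripper opens to 88 mm and grips with 3 to 60 N. Pads are 20 mm wide; open, the fingers measure 115 mm over their backs; the gripper's body (75 mm by 178 mm) begins 61 mm behind the grasp point.
Start: joints at [62.217, 27.33, 1.283, 89.118, -0.659, 63.558, -4.761], TCP at [0.248, -0.628, 0.234] pointing down, gripper open.
Joint ranges: [-169.35, 169.35], [-19.33, 120.38], [-80.79, 83.38], [13.8, 139.57], [-78.32, 258.32], [9.67, 109.79], [-169.56, 169.56]. Speed limits (degrees/s): [136.94, 136.94, 180, 180, 180, 180, 180].

INTERFACE

Orientations are given as [roll, pitch, yaw] about the fixed x, y, z axes, in that order (R = Rz(yaw) Ry(pitch) Rx(roll)).
In Python, from plant import bot gives the robot as it stands.
- The arm moves only by the tool arm_command, never from a script. Its argument "series" is one flat list of numbers, 5 for each row, row after row: the shift along the tool's x, y, z in cm, then the turn about the tool's z in degrees, then the opening in per cent of the stroke, from 0 (shut) to 100 (fully open). A call has 1 to 8 rows; each row is the pose to reach, as a shift and turn from the pose commanded when the call began, along the tool's axes at that moment; what a row does not reach only later rows make up. A row lasts 1/10 s, in which the tool goes at most 50 mm and 8.59 degrees, less where a joint would pass 70% of its speed; a pose out of reach is approached as far as the arm can. A call with a gripper value outside its range is refused whole. The fingers move at their own pace and stop on an object; the grip force is fixed at half the most. Time passes only in rows, so rows that repeat a pose let the fingers close. It gives the time, the measured TCP pose, the force and the opening at its end, in the units of the state.
- bot.read_state(): the state, without advancing time (a new reading comes with each control period).
- bot.read_camera(name): name is "scene" or "side" or "wrist"; returns (picture, depth): 480x640x3 uint8, red, green, blue; 480x640 float32, m along the optical axis (not along the pixel's ray), 0 where there is no reading.
- bot.camera_model(name): a dict with "mtx" (3x3 intrinsics, pixels), "dist_coeffs" ([k1, k2, p1, p2, k3] as OpenCV has them; the pictures are not rectified), "xyz" and "rotation" of the camera in the world. Camera axes: x right, y down, z forward; pixel columns grow to the right and rows downward; lengths in m; the calibration is good to about 2 mm. A picture is of the moment at which its call begins: read the wrist's pose just before it. camera_model takes no time and is no camera call; for the wrist camera it gives the pose at the moment of the call.
- bot.finish_job(): hands the job in, once; it reports no verdict.
The state is a dict: "clock": time; "joint_pos": joint angles; "dq": joint speeds; "tau": joint torques, N m; "tool_pos": TCP position; "tool_rot": TCP orientation; "force": force on the tool from outside, world axes, zero at the start; "ft_torque": the same for the moment, N m; "gripper_width": finger opening in m.
Only numpy, scipy, OpenCV 4.12 (cv2) and the standard library are available. Lean on these libraries where they do the work, as an engineer would, in place of code of your own. Each camera call takes 0.05 s, during which the arm holds its last target.

TASK

Cross the analyser with the polariser: with a fingertip, gently push the lever of the analyser (the ring mount next to the detector) round its scale to the mark a quarter turn, 90 degrees, from where the polariser's lever stands, to within a scale division of 5 degrees. Only push the lever, never pinch it between the fingers, and then take the hand away. Leave the polariser, the iris and the loose things on the table as they are.

Things in the scene. Friction and masses are not known exactly. Their poses are not given: they have to be found in the camera images.
- analyser_axis (a point): The analyser: fixed point on the ring's turning axis, in the plane in which its lever swings, 115 mm above the table. Its x axis is the turning axis (along the beam, from laser to detector), y is level and across the beam, z is up.
- analyser_lever (a point): middle of the grip of the analyser's lever, 55 mm from the turning axis; turns with the ring. Its z axis points outward along the lever, x is the turning axis. The lever is radial: a stem 6 thick from 19 to 39 mm from the axis, then a flat grip from 39 to 74, 9 thick in the direction of swing and 12 along the beam.
- analyser (a joint): angle of the analyser's lever, rad: 0 straight up, positive leaning to the -y side of point analyser_axis, negative to its +y side (right-handed about that point's x axis). Stops at -1.31 and 1.31. Friction about 0.06 N m (1 N at the grip); it stays where it is left.
- analyser_mount: The analyser's whole mount, black, next to the detector: carrier and post on the rail, fixed housing 56 dia, 14 thick (5 to 19 mm on the laser side of the lever's plane), turning ring 43 dia with dark film on its detector side. White marks every 5 deg on face and rim (longer each 15, longest at 0 and 45). Origin on the table under the housing's middle.
- polariser_axis (a point): The polariser: fixed point on the ring's turning axis, in the plane in which its lever swings, 115 mm above the table. Its x axis is the turning axis (along the beam, from laser to detector), y is level and across the beam, z is up.
- polariser_lever (a point): middle of the grip of the polariser's lever, 55 mm from the turning axis; turns with the ring. Its z axis points outward along the lever, x is the turning axis. The lever is radial: a stem 6 thick from 19 to 39 mm from the axis, then a flat grip from 39 to 74, 9 thick in the direction of swing and 12 along the beam.
- polariser (a joint): angle of the polariser's lever, rad: 0 straight up, positive leaning to the -y side of point polariser_axis, negative to its +y side (right-handed about that point's x axis). Stops at -1.31 and 1.31. Friction about 0.06 N m (1 N at the grip); it stays where it is left.
- polariser_mount: The polariser's whole mount, black, same build: carrier and post on the rail, fixed housing 56 dia, 14 thick (5 to 19 mm on the laser side of the lever's plane), turning ring 43 dia with dark film on its detector side. White marks every 5 deg on face and rim (longer each 15, longest at 0 and 45). Origin on the table under the housing's middle.
- analyser_left: one half of the analyser's lever, on its +y side (of point analyser_axis) when upright: the flank that would be touched when pushing the joint in the positive direction. Origin on the turning axis.
- analyser_right: the other half of the analyser's lever, on its -y side when upright: the flank touched when pushing the joint in the negative direction. Origin on the turning axis.
- rail: black optical rail 440 x 44 x 20 mm bolted to the table; origin under its middle, x along the beam. At its -x end a finned laser head, top 147 above the table; at its +x end the detector, a head 40 dia centred 115 above the table. The polariser and an iris stand between laser and analyser, in either order; mounts are 65 to 85 mm apart.
- iris_pin (a point): end of the short bare steel pin (46 from the beam) on the iris, a plain black round housing 52 dia with grey leaves and a small hole; not part of the job.
- carton: cardboard carton 90 x 75 x 60 (sizes in mm); a loose bystander, origin at its underside
- cleaner_bottle: small white bottle, 38 dia, 85 high (sizes in mm); a loose bystander, origin at its underside
- driver: screwdriver lying flat, 170 long (sizes in mm); a loose bystander, origin at its underside, at mid length
- lens_tube: black standing lens tube with a white cap, 33 dia, 58 high (sizes in mm); a loose bystander, origin at its underside
- spare_post: steel post 13 dia, 81 high, on a 31 dia foot (sizes in mm); a loose bystander, origin at its underside
- magnet_base: steel block 50 x 40 x 30 with a post and a small round lens holder, 97 high in all (sizes in mm); a loose bystander, origin at its underside
- terminal: dull red plug block 22 x 30 x 16 (sizes in mm); a loose bystander, origin at its underside

How it is judged:
By the outcome, as a careful person would: the job done as asked, in the order asked, and still so for the second after the job is handed in, with the robot touching nothing.
It also fails if it takes over 35 s, if anything falls off the work surface, if the arm or the gripper's body presses on something with over 40 N, if the wrist force passes 120 N, or if a joint passes its speed limit or range.

## Working session

There is one attempt and no reset: what is moved stays moved. The work goes in short steps, Python scripts to look and compute and a tool call to move; the robot and the scene stay as the last step left them, time stands still between calls to the robot, and variables do not carry over. Pictures are saved under pics/ and viewed, and the job is handed in when it is done.

Besides the shell and the picture viewer there is one more tool, called after "Call:" as name(argument=value, ...) on one line, values as JSON. arm_command: Moves the arm, as the interface text tells. Its arguments: {"type":"object","properties":{"series":{"type":"array"}},"required":["series"]}

```bash
ls; mkdir -p pics; python3 - <<'E'
from plant import bot
import cv2,numpy as np
s=bot.read_state();print(s)
for n in ["scene","side","wrist"]:
    m=bot.camera_model(n);print(n,m)
    p,d=bot.read_camera(n);cv2.imwrite(f"pics/{n}0.png",p[:,:,::-1]);np.save(f"pics/{n}0_d.npy",d)
E
```

```text
pics
{'clock': 0.0, 'joint_pos': array([62.21614441, 27.37472977,  1.28002399, 89.17662288, -0.65800832,
       63.55678573, -4.76105278]), 'dq': array([ 0.01573693,  0.08267303,  0.0078735 ,  0.05485526, -0.00110082,
       -0.05332598,  0.06517612]), 'tau': array([ 1.02504774e-05, -5.82839656e+01,  1.53502766e+00, -2.72605312e+01,
       -5.42647799e-02,  1.68444525e-02,  1.66032187e-04]), 'tool_pos': array([ 0.24815209, -0.62712253,  0.23270664]), 'tool_rot': array([-1.79899548e+02,  8.24690224e-03,  2.15920211e+01]), 'force': array([0.03966236, 0.14335035, 0.0681307 ]), 'ft_torque': array([-0.01619853,  0.01189091,  0.01539139]), 'gripper_width': 0.08753999719721002}
scene {'mtx': array([[552.96872508,   0.        , 318.87760835],
       [  0.        , 552.96872508, 241.12222919],
       [  0.        ,   0.        ,   1.        ]]), 'dist_coeffs': array([0.01909885, 0.        , 0.        , 0.        , 0.        ]), 'xyz': array([ 1.32612659, -0.03006906,  0.73314263]), 'rotation': array([-1.29675757e+02,  5.14002517e-02,  8.33554438e+01])}
side {'mtx': array([[574.49570225,   0.        , 327.8516    ],
       [  0.        , 574.49570225, 235.30413872],
       [  0.        ,   0.        ,   1.        ]]), 'dist_coeffs': array([-0.03458481,  0.        ,  0.        ,  0.        ,  0.        ]), 'xyz': array([0.44455275, 0.92841696, 0.97828225]), 'rotation': array([-133.37536129,    0.58941902, -170.43812974])}
wrist {'mtx': array([[402.77628466,   0.        , 324.84124543],
       [  0.        , 402.77628466, 238.61335704],
       [  0.        ,   0.        ,   1.        ]]), 'dist_coeffs': array([-0.07423299,  0.        ,  0.        ,  0.        ,  0.        ]), 'xyz': array([ 0.32176753, -0.59898388,  0.38358318]), 'rotation': array([163.34838492,   0.18277516, -68.38407556])}
```

View pics/scene0.png

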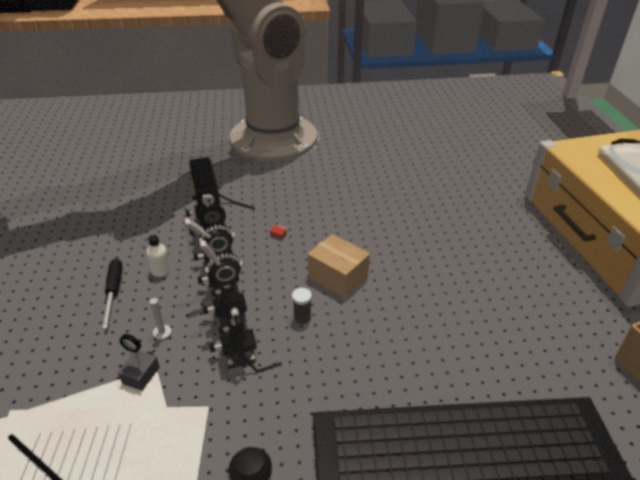

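View pics/side0.png

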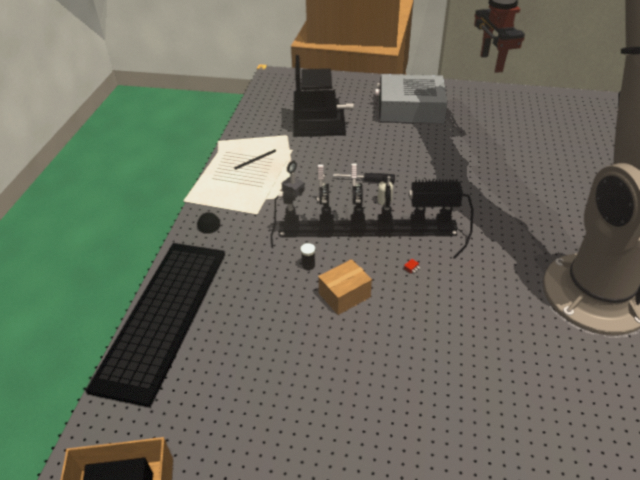

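View pics/wrist0.png

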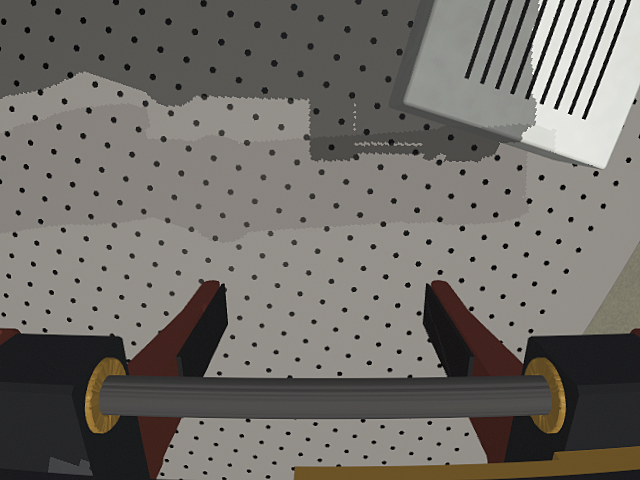

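```bash
python3 - <<'E'
import cv2
a=cv2.imread("pics/scene0.png")[150:380,140:290];cv2.imwrite("pics/scene0c.png",cv2.resize(a,None,fx=2.6*1,fy=2.6,interpolation=cv2.INTER_CUBIC))
a=cv2.imread("pics/side0.png")[140:250,260:480];cv2.imwrite("pics/side0c.png",cv2.resize(a,None,fx=3.6,fy=3.6,interpolation=cv2.INTER_CUBIC))
E
```

```text
(no output)
```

View pics/scene0c.png

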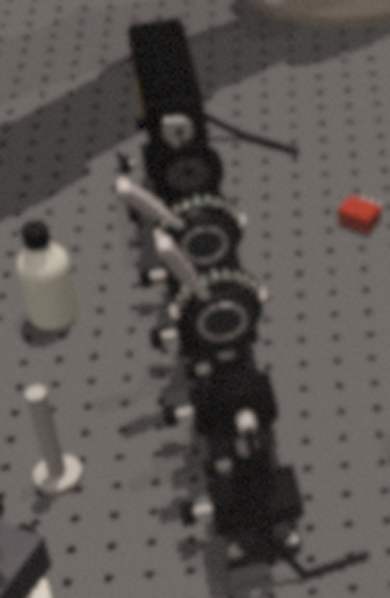

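View pics/side0c.png

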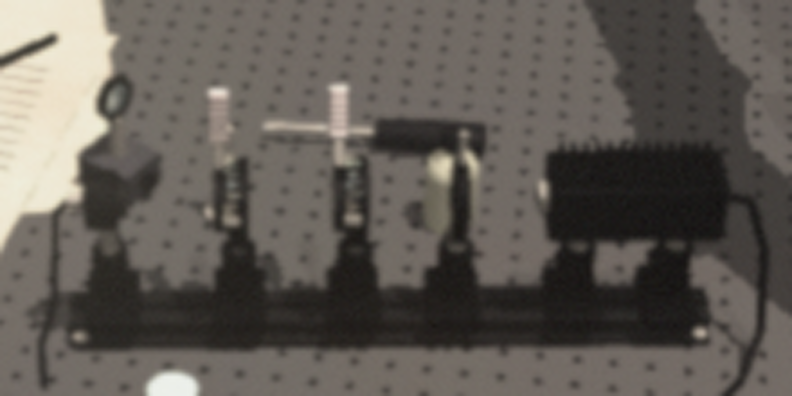

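```bash
cat > h.py <<'E'
import numpy as np,cv2,json
from scipy.spatial.transform import Rotation as R
# orientation: roll pitch yaw about fixed xyz
def pts(m,uv,d=None):
    "uv Nx2 -> world rays (origin, dirs with unit optical depth) or points when d given"
    uv=np.asarray(uv,float).reshape(-1,1,2)
    n=cv2.undistortPoints(uv,np.array(m["mtx"]),np.array(m["dist_coeffs"])).reshape(-1,2)
    r=np.c_[n,np.ones(len(n))]@R.from_euler("xyz",m["rotation"],degrees=True).as_matrix().T
    o=np.array(m["xyz"])
    return (o,r) if d is None else o+r*np.asarray(d)[:,None]
def proj(m,P):
    Rm=R.from_euler("xyz",m["rotation"],degrees=True).as_matrix().T
    t=-Rm@np.array(m["xyz"])
    return cv2.projectPoints(np.asarray(P,float).reshape(-1,1,3),cv2.Rodrigues(Rm)[0],t,np.array(m["mtx"]),np.array(m["dist_coeffs"]))[0].reshape(-1,2)
def tri(m1,p1,m2,p2):
    o1,r1=pts(m1,[p1]);o2,r2=pts(m2,[p2]);r1=r1[0];r2=r2[0]
    s=np.linalg.lstsq(np.c_[r1,-r2],o2-o1,rcond=None)[0]
    a=o1+s[0]*r1;b=o2+s[1]*r2
    return (a+b)/2,np.linalg.norm(a-b)
E
python3 - <<'E'
from h import *
from plant import bot
ms=bot.camera_model("scene");md=bot.camera_model("side")
k=2.6;ks=3.6
S=lambda x,y:((x+.5)/k+140-.5,(y+.5)/k+150-.5)
D=lambda x,y:((x+.5)/ks+260-.5,(y+.5)/ks+140-.5)
for n,a,b in [("pol tip",S(122,184),D(339,86)),("ana tip",S(160,236),D(218,92))]:
    print(n,tri(ms,a,md,b))
ds=np.load("pics/scene0_d.npy");dd=np.load("pics/side0_d.npy")
im=cv2.imread("pics/scene0.png")
for n,p in [("poltip",S(124,186)),("polmid",S(150,207)),("anatip",S(163,242)),("anamid",S(183,268)),("polC",S(205,244)),("anaC",S(221,321)),("polref",S(205,258))]:
    u,v=int(round(p[0])),int(round(p[1])); print(n,u,v,im[v,u],pts(ms,[(u,v)],[ds[v,u]]))
for n,p in [("poltip",D(339,95)),("anatip",D(218,98)),("railL",D(72,330)),("railR",D(705,325)),("railLt",D(72,300)),("railRt",D(705,295))]:
    u,v=int(round(p[0])),int(round(p[1])); print(n,u,v,pts(md,[(u,v)],[dd[v,u]]))
E
```

```text
pol tip (array([ 0.57496955, -0.16444359,  0.17181784]), np.float64(0.0003350013633945656))
ana tip (array([ 0.64837685, -0.13385919,  0.18359241]), np.float64(0.0052659523880262136))
poltip 187 221 [182 189 201] [[ 0.57777671 -0.16357308  0.17292038]]
polmid 197 229 [ 93  98 107] [[ 0.5797458  -0.14946156  0.15623908]]
anatip 202 243 [179 185 199] [[ 0.65015052 -0.1344735   0.18258256]]
anamid 210 253 [ 89  92 102] [[ 0.65453836 -0.12428031  0.16479102]]
polC 219 244 [28 26 28] [[ 0.56935831 -0.1183034   0.11170638]]
anaC 225 273 [30 28 31] [[ 0.64581131 -0.10680491  0.11200334]]
polref 219 249 [67 70 76] [[ 0.57092064 -0.1194258   0.10164775]]
poltip 354 166 [[ 0.57358461 -0.15723487  0.16986579]]
anatip 320 167 [[ 0.64984054 -0.13084806  0.17767817]]
railL 280 231 [[ 0.74468369 -0.07863435  0.00885601]]
railR 455 230 [[ 0.31644343 -0.15260228  0.00612127]]
railLt 280 223 [[ 0.74801267 -0.09618284  0.01945746]]
railRt 455 222 [[ 0.31834801 -0.16792467  0.01896044]]
```

Call:
arm_command(series=[4, -2.5, -1, 2, 100, 8, -5.5, -3, 6, 100, 12.5, -8, -5, 12, 100, 17, -11, -5, 12, 100, 21, -14, -5, 12, 100, 25, -16.5, -5, 12, 100, 29, -19, -5, 12, 100, 33, -22, -5, 12, 100])

```text
clock: 0.95
tool_pos: [0.4715, -0.3057, 0.2837]
tool_rot: [180.0, -0.0, 9.6]
force: [-0.7, -1.0, -0.0]
gripper_width: 0.0877
```

Call:
arm_command(series=[3.3, -3.3, 0, 0, 100, 6.6, -6.6, 0, 0, 100, 9.9, -9.9, 0, 0, 100, 13, -13, 0, 0, 100, 15, -15, 0, 0, 100, 16, -16.5, 0, 0, 100, 16, -16.5, 0, 0, 100])

```text
clock: 1.65
tool_pos: [0.6018, -0.1145, 0.2832]
tool_rot: [-179.9, 0.0, 9.9]
force: [-0.1, -0.3, -0.4]
gripper_width: 0.0883
```

```bash
python3 - <<'E'
from plant import bot
import cv2,numpy as np,json
s=bot.read_state();print(s["tool_pos"],s["tool_rot"],s["clock"],np.abs(s["dq"]).max())
m=bot.camera_model("wrist");json.dump({k:np.array(v).tolist() for k,v in m.items()},open("pics/w1.json","w"));print(m["xyz"],m["rotation"])
p,d=bot.read_camera("wrist");cv2.imwrite("pics/w1.png",p[:,:,::-1]);np.save("pics/w1_d.npy",d)
E
```

```text
[ 0.60177234 -0.11448247  0.28316633] [-1.79897854e+02  2.91677031e-03  9.89403619e+00] 1.65 2.869726240379283
[ 0.67965338 -0.10172009  0.43396158] [163.33501504   0.17763612 -80.08284902]
```

View pics/w1.png

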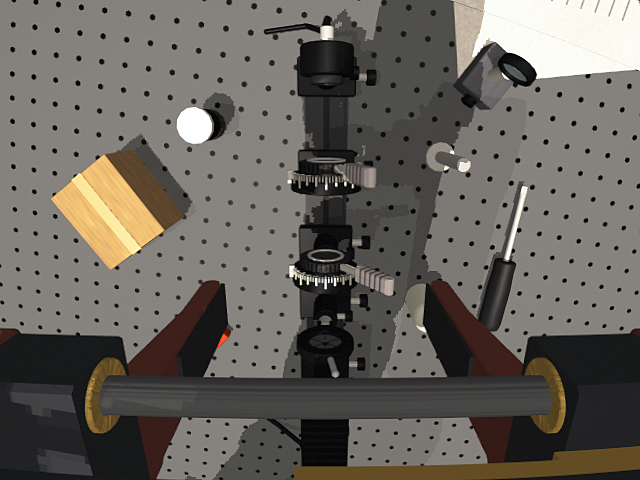

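```bash
python3 - <<'E'
import cv2
a=cv2.imread("pics/w1.png")[140:320,270:420];cv2.imwrite("pics/w1c.png",cv2.resize(a,None,fx=3.3,fy=3.3,interpolation=cv2.INTER_NEAREST))
from h import *
m=json.load(open("pics/w1.json"));d=np.load("pics/w1_d.npy")
vv,uu=np.mgrid[140:320,270:420]
P=pts(m,np.c_[uu.ravel(),vv.ravel()],d[140:320,270:420].ravel()).reshape(180,150,3)
yaw=np.radians(9.8);u=np.array([np.cos(yaw),np.sin(yaw)]);n=np.array([-u[1],u[0]])
B=P[...,:2]@u;L=P[...,:2]@n;Z=P[...,2]
hsv=cv2.cvtColor(a,cv2.COLOR_BGR2HSV);
print("lever pix", a[int(175-140),370-270],a[283-140,385-270])
# housing extents: points z>0.10
for nm,(r0,r1) in {"ana":(0,60),"pol":(85,155)}.items():
    s=(slice(r0,r1),slice(None))
    g=a[s].astype(int).mean(2)
    top=(Z[s]>.095)&(Z[s]<.2)
    lev=top&(g>70)&(L[s]<L[s][top].max()-.062+0) 
    h=top
    print(nm,"L range",L[s][h].min(),L[s][h].max(),"B",B[s][h].min(),B[s][h].max(),"Zmax",Z[s][h].max())
np.savez("pics/w1_blz.npz",B=B,L=L,Z=Z,a=a)
E
```

```text
lever pix [150 155 168] [159 165 179]
ana L range -0.24708265978243177 -0.18544931983836685 B 0.5982121004314174 0.6237312275357498 Zmax 0.1844293680146071
pol L range -0.2637301954235515 -0.18515466088695376 B 0.5197504600867285 0.545354700566861 Zmax 0.1743209436092038
```

View pics/w1c.png

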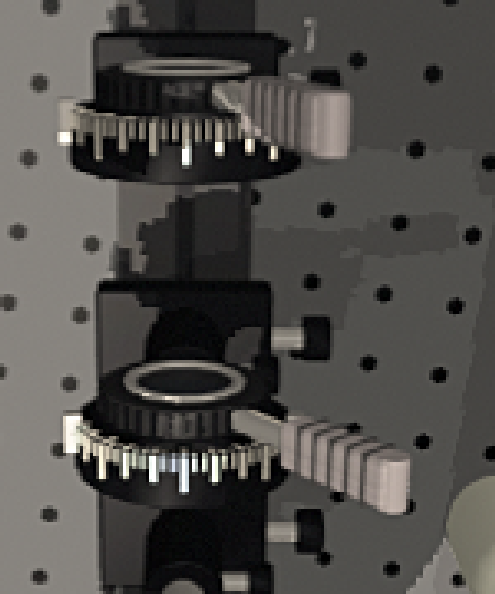

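```bash
python3 - <<'E'
from h import *
q=np.load("pics/w1_blz.npz");B,L,Z,a=[q[k] for k in "BLZa"]
ai=a.astype(int);pink=(ai[...,2]-ai[...,0]>8)&(ai[...,2]>60)
for nm,(r0,r1) in {"ana":(0,60),"pol":(85,160)}.items():
    s=(slice(r0,r1),slice(None))
    z,l,b,p=Z[s],L[s],B[s],pink[s]
    # housing rim circle: black top, B within housing
    ok=(z>.128)&(z<.16)&(~p)
    bl=np.percentile(b[ok],[2,20,50,80,98]);print(nm,"B pct",bl)
    lev=p&(z>.12)&(l<-.2)
    print("n lever",lev.sum(),"B",np.percentile(b[lev],[2,50,98]))
    pl=np.c_[l[lev],z[lev]]
    # axis center from housing rim points: least-squares circle r=.028, z0=.115
    from scipy.optimize import least_squares
    hb=(z>.115)&(z<.147)&(~p)&(b<np.median(b[lev])-.004)&(b>np.median(b[lev])-.02)
    x,y=l[hb],z[hb]
    r=least_squares(lambda c:np.hypot(x-c[0],y-c[1])-.028,[-.215,.115],loss="soft_l1",f_scale=.0005).x
    L0,z0=r;print("axis",r,hb.sum(),"rms",np.std(np.hypot(x-L0,y-z0)))
    rho=np.hypot(pl[:,0]-L0,pl[:,1]-z0);print("rho",np.percentile(rho,[1,50,99]))
    # flank points: RANSAC line (cv2.fitLine robust), radius 40..72
    sel=(rho>.041)&(rho<.071)
    vx,vy,x0,y0=cv2.fitLine(pl[sel].astype(np.float32),cv2.DIST_WELSCH,0,.0001,.0001).ravel()
    if vy<0:vx,vy=-vx,-vy
    off=(L0-x0)*vy-(z0-y0)*vx
    print("theta",np.degrees(np.arctan2(-vx,vy)),"offset mm",off*1e3,sel.sum())
    i=rho>.07;e=pl[i].mean(0);print("end-face centroid",np.degrees(np.arctan2(-(e[0]-L0),e[1]-z0)), "z115:",np.degrees(np.arctan2(-(e[0]-L0),e[1]-.115)))
E
```

```text
ana B pct [0.59881589 0.60137887 0.60624289 0.61729829 0.62139793]
n lever 895 B [0.60507145 0.61625106 0.6233901 ]
axis [-0.21526275  0.11441938] 819 rms 0.000617550225784317
rho [0.01489063 0.05032897 0.31954287]
theta 23.230652 offset mm -4.6733806894767405 281
end-face centroid 18.274134174191154 z115: 18.400418726594932
pol B pct [0.52052321 0.52386361 0.5313227  0.54047808 0.54464745]
n lever 1016 B [0.52746223 0.53967051 0.54512314]
axis [-0.21491315  0.11456427] 839 rms 0.0012966449909394434
rho [0.01460217 0.04967815 0.31939889]
theta 39.590397 offset mm -4.170379094606127 475
end-face centroid 29.744234963761844 z115: 29.8907339421816
```

Call:
arm_command(series=[2, 3, 0, 0, 0, 4, 6, 0, 0, 0, 4.4, 6.3, 0, 0, 0, 4.4, 6.3, 0, 0, 0, 4.4, 6.3, 2, 0, 0, 4.4, 6.3, 4, 0, 0, 4.4, 6.3, 5.5, 0, 0, 4.4, 6.3, 5.5, 0, 0])

```text
clock: 2.5
tool_pos: [0.6527, -0.1724, 0.2264]
tool_rot: [-179.9, 0.2, 9.6]
force: [0.2, 0.3, -0.8]
gripper_width: 0.0271
```

```bash
cat > look.py <<'E'
from plant import bot
import cv2,numpy as np,json,sys
n=sys.argv[1]
s=bot.read_state();t=s["tool_pos"];y=np.radians(9.8)
print("tool",t,s["tool_rot"],s["force"],s["gripper_width"],"B,L",t[0]*np.cos(y)+t[1]*np.sin(y),-t[0]*np.sin(y)+t[1]*np.cos(y),"clk",s["clock"])
m=bot.camera_model("wrist");json.dump({k:np.array(v).tolist() for k,v in m.items()},open(f"pics/{n}.json","w"))
p,d=bot.read_camera("wrist");cv2.imwrite(f"pics/{n}.png",p[:,:,::-1]);np.save(f"pics/{n}_d.npy",d)
E
python3 look.py w2
```

```text
tool [ 0.65270877 -0.17244104  0.22636803] [-179.90864794    0.24642092    9.60995894] [ 0.23839736  0.32548282 -0.75514042] 0.027077501505220557 B,L 0.6138332715589094 -0.2810219966805927 clk 2.5
```

View pics/w2.png

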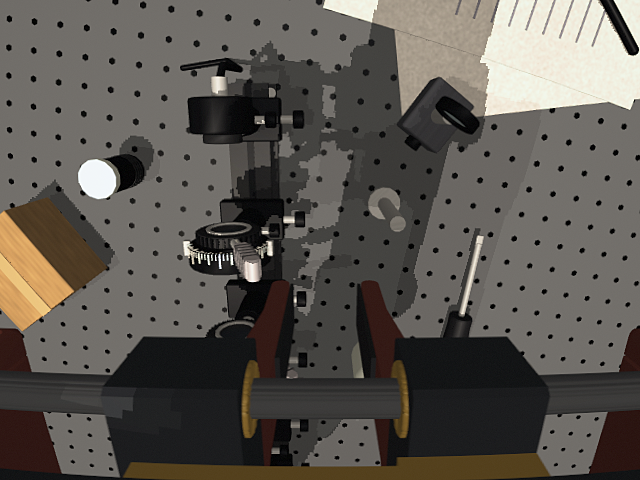

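Call:
arm_command(series=[0.2, 0, 0, 0, 0, 0.2, 0, 0, 0, 0, 0.2, 0, 0, 0, 0, 0.2, 0, 0, 0, 0, 0.2, 0, 2, 0, 0, 0.2, 0, 4, 0, 0, 0.2, 0, 5, 0, 0, 0.2, 0, 5, 0, 0])

```text
clock: 3.35
tool_pos: [0.6559, -0.1724, 0.1772]
tool_rot: [-179.9, 0.2, 9.6]
force: [0.1, -0.6, -0.3]
gripper_width: 0.0004
```

```bash
python3 look.py w3
```

```text
tool [ 0.65586174 -0.17243286  0.17716595] [-1.79943177e+02  1.52200694e-01  9.59113307e+00] [ 0.14275151 -0.5939011  -0.34690921] 0.0004084561746475883 B,L 0.616941626527041 -0.28155060049932634 clk 3.35
```

View pics/w3.png

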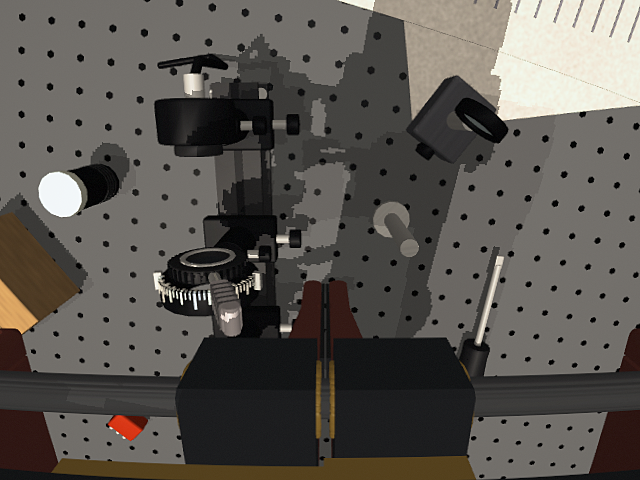

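Call:
arm_command(series=[0, -0.8, 0, 0, 0, 0, -1.5, 0, 0, 0, 0, -2, 0, 0, 0, 0, -2.5, 0, 0, 0, 0, -3, 0, 0, 0, 0, -3.5, 0, 0, 0, 0, -4, 0, 0, 0, 0, -4.5, 0, 0, 0])

```text
clock: 4.2
tool_pos: [0.6492, -0.128, 0.1787]
tool_rot: [180.0, -0.0, 9.6]
force: [1.2, -1.6, 1.7]
gripper_width: 0.0006
```

```bash
python3 look.py w4
```

```text
tool [ 0.64922554 -0.12797115  0.178725  ] [ 1.79992255e+02 -5.27792683e-03  9.57646151e+00] [ 1.24903073 -1.59657755  1.71594788] 0.0005505140564156028 B,L 0.6179700671956699 -0.23660813804076242 clk 4.2
```

View pics/w4.png

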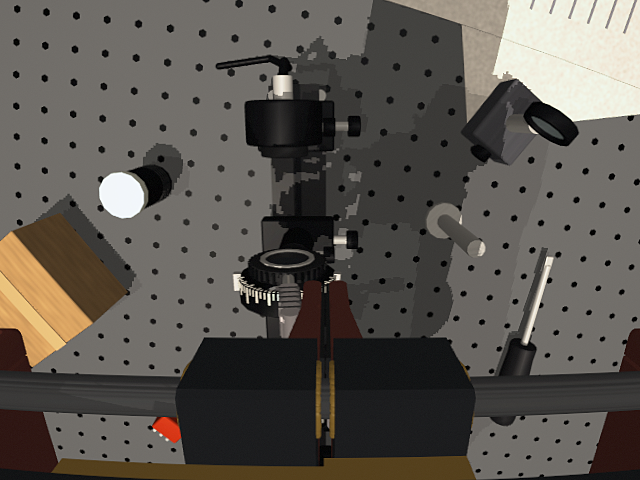

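Call:
arm_command(series=[0, -0.5, 0, 0, 0, 0, -1, 0.1, 0, 0, 0, -1.5, 0.3, 0, 0, 0, -2, 0.5, 0, 0, 0, -2.5, 0.7, 0, 0, 0, -3, 0.8, 0, 0, 0, -3.5, 0.9, 0, 0, 0, -3.7, 1, 0, 0])

```text
clock: 5.05
tool_pos: [0.6427, -0.0909, 0.1683]
tool_rot: [-180.0, 0.0, 9.6]
force: [-0.0, -0.2, -0.0]
gripper_width: 0.0008
```

```bash
python3 look.py w5
```

```text
tool [ 0.6427228  -0.0909158   0.16826286] [-1.79975845e+02  4.50533594e-02  9.62959011e+00] [-0.00542128 -0.2454157  -0.02880209] 0.0008143412041168496 B,L 0.6178693946536971 -0.19898667454898816 clk 5.05
```

View pics/w5.png

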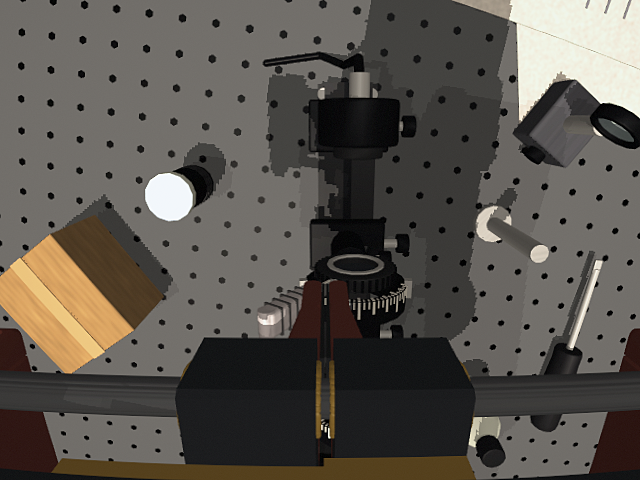

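```bash
cat > ang.py <<'E'
from h import *
import sys
n=sys.argv[1];w=[int(x) for x in sys.argv[2:6]] # u0 u1 v0 v1
L0,z0,Bp=-.2153,.1147,.617
if len(sys.argv)>6: Bp=.539
m=json.load(open(f"pics/{n}.json"));d=np.load(f"pics/{n}_d.npy");a=cv2.imread(f"pics/{n}.png").astype(int)
v,u=np.mgrid[w[2]:w[3],w[0]:w[1]]
P=pts(m,np.c_[u.ravel(),v.ravel()],d[v,u].ravel());y=np.radians(9.8)
B=P[:,0]*np.cos(y)+P[:,1]*np.sin(y);L=-P[:,0]*np.sin(y)+P[:,1]*np.cos(y);Z=P[:,2]
c=a[v,u].reshape(-1,3);rho=np.hypot(L-L0,Z-z0)
k=(abs(B-Bp)<.0085)&(rho<.078)&(c[:,2]-c[:,0]>3)&(c[:,2]-c[:,0]<45)&(c[:,2]>60)&(Z>.1)
i=k&(rho>.041)&(rho<.0715)
q=np.c_[L,Z][i];print("n",k.sum(),i.sum(),"rho max",rho[k].max(),"B",B[i].min(),B[i].max())
vx,vy,x0,y0=cv2.fitLine(q.astype(np.float32),cv2.DIST_WELSCH,0,.0001,.0001).ravel()
if vy<0:vx,vy=-vx,-vy
print("theta",np.degrees(np.arctan2(-vx,vy)),"flank offset mm",1e3*((L0-x0)*vy-(z0-y0)*vx))
e=k&(rho>.0732);print("end n",e.sum(),np.degrees(np.arctan2(-(L[e].mean()-L0),Z[e].mean()-z0)))
E
python3 ang.py w5 240 320 270 345
```

```text
n 1345 951 rho max 0.0745712951343864 B 0.6108074408381212 0.6242902171515006
theta -27.117186 flank offset mm -4.3704453
end n 173 -33.87543798562858
```

```bash
cat >> ang.py <<'E'
print("B hist",np.histogram(B[i],bins=np.arange(Bp-.009,Bp+.0095,.0015))[0])
j=i&(B<Bp+.004)
q=np.c_[L,Z][j].astype(np.float32)
# flank: distances in axis frame for candidate; fit then report residual
vx,vy,x0,y0=cv2.fitLine(q,cv2.DIST_WELSCH,0,.0001,.0001).ravel()
if vy<0:vx,vy=-vx,-vy
r=(q[:,0]-x0)*vy-(q[:,1]-y0)*vx
print("flank theta",np.degrees(np.arctan2(-vx,vy)),"off",1e3*((L0-x0)*vy-(z0-y0)*vx),"n",len(q),"resid mm",np.percentile(1e3*r,[5,50,95]))
f=k&(B>Bp+.0045)&(rho>.045)&(rho<.07)
if f.sum()>10:
  th=np.degrees(np.arctan2(-(L[f]-L0),Z[f]-z0)); rr=rho[f]
  t=th+0; s=rr*1e3
  lo=[t[(s>=x)&(s<x+3)] for x in range(45,69,3)]
  print("det face: mid of extremes per radius",[(round((x.min()+x.max())/2,1),round(np.radians(x.max()-x.min())*(y+1.5),1)) for x,y in zip(lo,range(45,69,3)) if len(x)>3])
E
python3 ang.py w5 240 320 270 345; echo; python3 ang.py w1 330 420 150 200; echo; python3 ang.py w1 330 420 240 310 p
```

```text
n 1345 951 rho max 0.0745712951343864 B 0.6108074408381212 0.6242902171515006
theta -27.117186 flank offset mm -4.3704453
end n 173 -33.87543798562858
B hist [  0   2  21  56  77  72  79  90  91 135 328   0]
flank theta -34.685238 off 4.7110615 n 456 resid mm [-0.7213349  -0.01681421  0.82441017]
det face: mid of extremes per radius [(np.float64(-36.6), np.float64(4.7)), (np.float64(-34.4), np.float64(5.4)), (np.float64(-34.8), np.float64(9.4)), (np.float64(-34.4), np.float64(9.7)), (np.float64(-33.9), np.float64(9.5)), (np.float64(-34.5), np.float64(10.6)), (np.float64(-33.3), np.float64(7.7)), (np.float64(-33.9), np.float64(10.3))]

n 855 460 rho max 0.07561443806581443 B 0.6111896574262181 0.6237312275357497
theta 24.176037 flank offset mm -5.448211
end n 113 22.47656370284813
B hist [ 0  0 35 47 53 53 47 55 53 51 66  0]
flank theta 23.883366 off -5.2198896 n 322 resid mm [-0.97921256  0.00834244  0.61235427]
det face: mid of extremes per radius [(np.float64(22.8), np.float64(9.8)), (np.float64(20.6), np.float64(4.9)), (np.float64(21.3), np.float64(5.8)), (np.float64(22.0), np.float64(7.6)), (np.float64(19.7), np.float64(1.2)), (np.float64(21.6), np.float64(6.9)), (np.float64(21.1), np.float64(5.4)), (np.float64(22.1), np.float64(7.4))]

n 1020 583 rho max 0.07504002939526808 B 0.5320883447907949 0.545354700566861
theta 40.096104 flank offset mm -4.6366415
end n 65 39.16110856436244
B hist [  0  11  41  58  56  57  57  63  63 157  20   0]
flank theta 40.059933 off -4.9428043 n 382 resid mm [-0.82201133  0.00164667  0.92110381]
det face: mid of extremes per radius [(np.float64(38.7), np.float64(9.3)), (np.float64(39.7), np.float64(9.6)), (np.float64(38.4), np.float64(8.9)), (np.float64(39.2), np.float64(9.0)), (np.float64(38.5), np.float64(9.3)), (np.float64(39.4), np.float64(8.9)), (np.float64(39.2), np.float64(8.4)), (np.float64(39.6), np.float64(9.7))]
```

Call:
arm_command(series=[0, -0.4, 0, 0, 0, 0, -0.8, 0, 0, 0, 0, -1.2, 0, 0, 0, 0, -1.5, 0, 0, 0, 0, -1.7, 0, 0, 0, 0, -1.8, 0, 0, 0, 0, -1.8, 0, 0, 0])

```text
clock: 5.8
tool_pos: [0.6401, -0.0735, 0.1687]
tool_rot: [-180.0, -0.0, 9.6]
force: [0.0, 0.5, -0.2]
gripper_width: 0.0009
```

```bash
python3 look.py w6; python3 ang.py w6 210 320 270 350
```

```text
tool [ 0.64014169 -0.07350387  0.16870564] [-1.79977420e+02 -7.69184915e-03  9.60634581e+00] [ 0.00278954  0.54143233 -0.24432557] 0.0008764306954795467 B,L 0.618289623449485 -0.18138949438767005 clk 5.8
n 759 502 rho max 0.07463579229785193 B 0.6114059295490583 0.6244630131756179
theta -29.181787 flank offset mm -18.674404
end n 112 -47.32857786051626
B hist [  0   0  10  28  32  40  44  49  52  75 172   0]
flank theta -51.493393 off 8.350229 n 236 resid mm [-0.76999316  0.02142135  1.18329439]
det face: mid of extremes per radius [(np.float64(-49.1), np.float64(3.8)), (np.float64(-48.7), np.float64(9.4)), (np.float64(-47.8), np.float64(10.1)), (np.float64(-47.7), np.float64(10.1))]
```

View pics/w6.png

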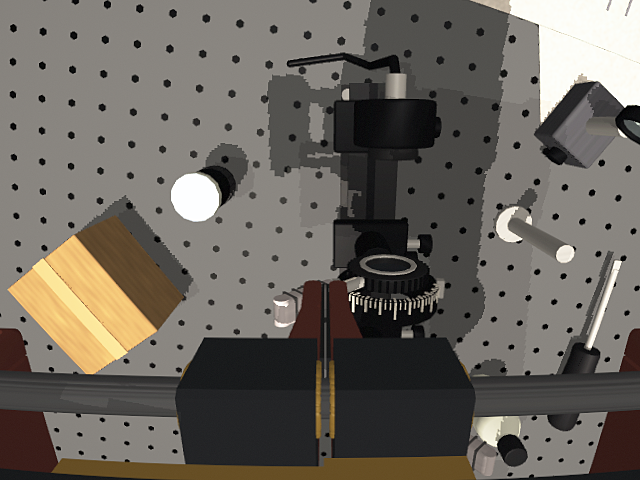

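Call:
arm_command(series=[0, -0.1, 0, 0, 0, 0, -0.2, 0, 0, 0, 0, -0.2, 0, 0, 0, 0, -0.2, -1.5, 0, 0, 0, -0.2, -4, 0, 0, 0, 1, -8, 0, 0, -3, 3, -11, 0, 0, -4, 4, -12, 0, 0])

```text
clock: 6.65
tool_pos: [0.6075, -0.1224, 0.2935]
tool_rot: [179.8, -0.3, 9.5]
force: [-0.0, -0.2, 1.4]
gripper_width: 0.0004
```

```bash
python3 look.py w7; python3 - <<'E'
import cv2
from plant import bot
p,d=bot.read_camera("scene");cv2.imwrite("pics/scene7c.png",cv2.resize(p[150:380,120:350,::-1],None,fx=2.5,fy=2.5))
E
```

```text
tool [ 0.60747475 -0.12235969  0.29353511] [179.84820078  -0.30199583   9.46268845] [-0.01284215 -0.24543872  1.38746954] 0.00042289467869934894 B,L 0.5777836397971471 -0.2239721805151995 clk 6.65
```

View pics/w7.png

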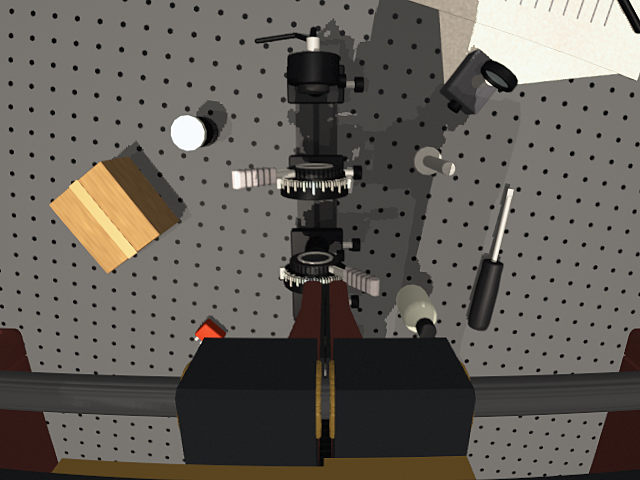

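View pics/scene7c.png

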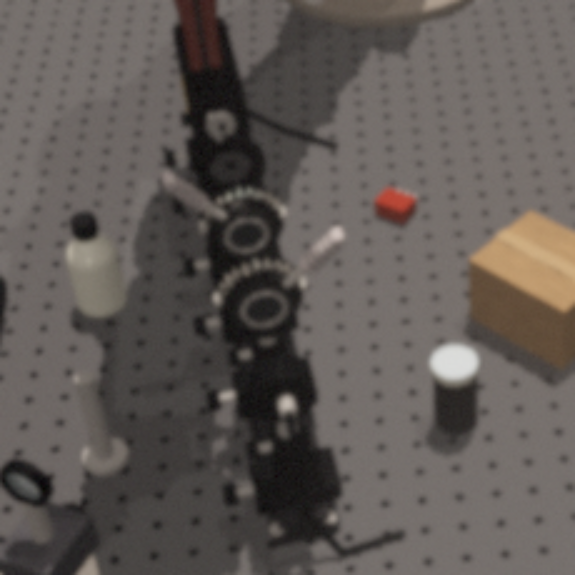

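Call:
arm_command(series=[0, 0, -1, 0, 0, 0, 0, -1, 0, 0, 0, 0, -1, 0, 0, 0, 0, -1, 0, 0])

```text
clock: 7.15
tool_pos: [0.6074, -0.1191, 0.2975]
tool_rot: [-179.9, 0.1, 9.7]
force: [0.2, -0.1, 1.3]
gripper_width: 0.0001
```

```bash
python3 look.py w8; python3 ang.py w8 220 300 140 210;  python3 ang.py w8 325 400 230 310 p
```

```text
tool [ 0.6073645  -0.11913351  0.29754738] [-1.79949285e+02  8.53903304e-02  9.66311800e+00] [ 0.17594769 -0.12710026  1.29197801] 0.00014545417634655172 B,L 0.5782241208036767 -0.2207743040959225 clk 7.15
n 975 630 rho max 0.07461713386156395 B 0.6111449437627554 0.6239190330546188
theta -48.80978 flank offset mm 4.141247
end n 42 -48.31448289667198
B hist [ 0  0 46 68 72 74 68 76 72 76 78  0]
flank theta -48.79594 off 4.2544622 n 451 resid mm [-0.97395754  0.02224464  1.21706915]
det face: mid of extremes per radius [(np.float64(-47.1), np.float64(7.9)), (np.float64(-47.5), np.float64(8.3)), (np.float64(-47.6), np.float64(9.3)), (np.float64(-47.0), np.float64(7.0)), (np.float64(-47.9), np.float64(8.4)), (np.float64(-48.8), np.float64(11.1)), (np.float64(-46.6), np.float64(4.9)), (np.float64(-47.7), np.float64(7.1))]
n 894 513 rho max 0.07489131894580886 B 0.5322407368307336 0.5452675367624944
theta 39.85179 flank offset mm -4.606152
end n 64 39.03480348314377
B hist [  0  14  32  47  48  53  58  52  57 145   7   0]
flank theta 40.749054 off -5.7077146 n 342 resid mm [-1.1447089   0.01560827  0.74259973]
det face: mid of extremes per radius [(np.float64(38.4), np.float64(9.1)), (np.float64(37.1), np.float64(8.2)), (np.float64(39.0), np.float64(10.1)), (np.float64(38.0), np.float64(6.9)), (np.float64(37.9), np.float64(7.4)), (np.float64(38.2), np.float64(6.9)), (np.float64(38.6), np.float64(6.8)), (np.float64(38.1), np.float64(7.9))]
```

```bash
python3 -c "
from plant import bot
print(bot.finish_job())"
```

```text
the job is handed in; nothing more can be done
None
```

The analyser is now crossed with the polariser to within about 1–2°, inside the 5° division allowed. I closed the fingers, pushed the lever from its −y side over the top to the +y side, then lifted the hand about 10 cm clear and handed the job in at about 7.2 s.

| Lever | Before | After |
|---|---|---|
| Polariser | about +39.6° | about +39° to +40° (unchanged) |
| Analyser | about +23° | about −48.5° (target −50°) |

- **Angle between them:** about 88.5–89° by the main line fit.
- **Disagreement between methods:** a cruder check on the detector-side face of the levers read 1–2° smaller, about −47.5° for the analyser and +38° for the polariser. That puts the difference nearer 86° and still within the division. I did not push again for the last degree.
- **Force:** about 2–3 N at most in the readings taken between moves.
- **Other items:** the last pictures showed no sign that the iris or the loose things had moved. I checked that by eye and did not measure it.

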